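# One click up on the drill speed wheel, then start

## Robot

A 6-joint arm with a two-finger parallel gripper is mounted at the origin on a cart in front of the work surface, level with it; the furniture and walls round the work are solid. World frame = base frame: x ahead of the robot, y to its left, z up, the work surface at z = 0. Lengths are in mm, angles in rad, forces in N, time in s.
With the tool pointing down it reaches from about 350 to 775 mm from the base axis. Payload 7.3 kg.
Tool frame: the origin (TCP) lies midway between the tips of the shut fingers; the grasp point (between the pads) lies 19 mm behind it; z points along the fingers, y is the direction in which the jaws open and shut (so a half turn about z gives the same grasp; the last joint's range is limited). The gripper opens to 92 mm and grips with 3 to 60 N. Pads are 19 mm wide; open, the fingers measure 130 mm over their backs; the gripper's body (75 mm by 190 mm) begins 47 mm behind the grasp point.
Start: joints at [1.062, 0.342, 1.524, -0, 1.275, -0.146], TCP at [186.306, 490.851, 226.741] pointing down, gripper open.
Joint ranges: [-2.53, 2.53], [-0.77, 2.02], [0.04, 2.7], [-1, 4.14], [0.28, 2.66], [-3.11, 3.11]. Speed limits (rad/s): [2.57, 2.57, 3.14, 3.14, 3.14, 3.14].

## Interface

Orientations are given as a rotation vector (axis times angle).
In Python, from bench import manip, vision gives the robot as it stands.
- The arm moves only by the shell command python3 -m handwheel 'ROWS' [FORCE]. ROWS is JSON, one flat list of numbers, 7 for each row, row after row: the shift along the tool's x, y, z in cm, then the turn, a rotation vector about the tool's x, y, z in degrees, then the opening, from -1 (shut) to 1 (fully open). A call has 1 to 12 rows; each row shifts and turns the pose as measured when the row begins, along the tool's axes as they then stand; what a row does not reach is not made up. A row lasts 1/12 s, in which the tool goes at most 41.7 mm and 7.16 degrees, less where a joint would pass 70% of its speed; a pose out of reach is approached as far as the arm can. A call with a gripper value outside its range is refused whole. The fingers move at their own pace and stop on an object; FORCE is the grip in N (left out, the last holds). Time passes only in rows, so rows that do not move let the fingers close. It gives the time, the measured TCP pose, the force and the opening at its end, in the units of the state.
- manip.sense(): the state, without advancing time (a new reading comes with each control period).
- vision.grab_frame(name): name is "scene" or "top"; returns a dict with "image" (480x640x3 uint8, red, green, blue), "K" (3x3 intrinsics, pixels), "k1" (the pictures are not rectified: a ray, as slopes to the right and down, at radius r is drawn at 1 + k1 r^2 times it, then the intrinsics apply), "R" (3x3) and "t" (3): a world point X has camera coordinates R X + t. Camera axes: x right, y down, z forward; pixel columns grow to the right and rows downward; lengths in mm; the calibration is good to about 2 mm. A picture is of the moment at which its call begins. There is no depth.
- manip.finish_job(): hands the job in, once; it reports no verdict.
Trained networks look in a picture, given as the dict that the camera call returned (one of the last four; its "shot" number tells which), for a name from the list of things; names that differ only in an ending like _2 or _b are one class to them, and where a whole thing is asked for, a point or a joint stands for the part that bears it (a point fixed in the world has none). Each returns a list of dicts, best first, with "score" (0 to 1); they miss things now and then, are a little off and sometimes report something else, mostly with a low value. They report only what shows in the picture. A call takes as long as a camera call.
- vision.spot_in(picture, thing): "centre" ([column, row] in pixels, amid what is visible of it).
- vision.mark_of(picture, thing): "centre" ([column, row] in pixels: a listed point, or the origin of a listed thing).
The state is a dict: "t": time; "q": joint angles; "qvel": joint speeds; "joint_torque": joint torques, N m; "position": TCP position; "tool_rot": TCP orientation; "force": force on the tool from outside, world axes, zero at the start; "moment": the same for the moment, N m; "width": finger opening in mm.
Only numpy, scipy, OpenCV 4.12 (cv2) and the standard library are available. Lean on these libraries where they do the work, as an engineer would, in place of code of your own. Each camera call takes 0.05 s, during which the arm holds its last target. There are 200 camera calls.

## Task

Set the drill's speed controller one step faster: with a fingertip, roll the top of the knurled wheel away from the robot until it clicks into the next position, the middle of its three marks, and leave it there. Then push the round start button all the way down and let it come up. Do not pinch the wheel, press the button only after the wheel is set, and leave the loose marker, bolt and nut where they lie.

Things in the scene. Friction and masses are not known exactly. Their poses are not given: they have to be found in the camera images.
- controller: The drill speed controller, a low grey sheet-metal box fixed to the bench, 150 (x) by 180 (y) by 55 mm high, with a black knurled thumbwheel and a round button on its top. Origin: centre of its underside; x points away from the robot (to the rear of the box, yawed up to 0.45 rad), y to its left, z up.
- wheel_top (a point): Highest point of the unpressed thumbwheel, 69 mm above the bench and 42 mm left (+y) of the box's centre; a point of the box (its axes too), which does not move with the wheel. The wheel is an upright disc, 60 mm diameter, 28 mm wide over its sides, black knurled tread 24 mm wide, axle along the box's y; it stands 14 mm out of the top plate.
- wheel_fork (a joint): Downward give of the wheel's sprung axle, m: 0 up, 0.005 at the bottom. The whole wheel yields from 5 N at first touch to about 12 N at the bottom; the tread is grippy (friction about 1), and 2 to 4 mm of press gives friction enough to roll it, which takes about 2 N along the tread.
- speed_wheel (a joint): Turn of the thumbwheel, rad. Three clicks: -0.70 slow (where it starts), 0 middle, +0.70 fast; stops at +-0.80. Grows as the wheel's top rolls toward the box's +x, away from the robot. One click is 21 mm along the tread; past half of it the wheel snaps on by itself once the finger is lifted.
- middle_mark (a point): Centre of the middle one of three white marks on the top plate, beside the wheel on the button's side: short mark slow, middle-length mark (14 mm) middle, long mark fast, 19 mm apart along x. A white line across the tread shows the setting: at 0 it is on top, in line with this mark; at -0.70 it is 19 mm nearer the robot.
- wheel_side_left: The steel left side face of the thumbwheel, a disc of 52 mm diameter; origin on the axle 12 mm left of the wheel's middle. Not to be squeezed together with the right one.
- wheel_side_right: The steel right side face of the thumbwheel, likewise 12 mm right of the wheel's middle.
- start_button_top (a point): Centre of the top face of the start button, a round grey push button of 32 mm diameter in a black collar on the top plate, at x = -15 mm and y = -52 mm in the box's frame, pressed straight down.
- start_button (a joint): Travel of the start button, m: 0 up, 0.006 fully down, sprung back; about 5 N push it fully down.
- marker: A loose marker pen, 132 mm long, 16 mm thick, lying in front of the controller; a bystander. Origin: centre of its underside.
- bolt: A loose hexagon bolt, 77 mm long, 20 mm wide, lying in front of the controller; a bystander. Origin: centre of its underside.
- nut: A loose hexagon nut, 35 mm wide, 14 mm high, lying beside the controller; a bystander. Origin: centre of its underside.

How it is judged:
By the outcome, as a careful person would: the job done as asked, in the order asked, and still so for the second after the job is handed in, with the robot touching nothing.
It also fails if it takes over 35 s, if anything falls off the work surface, if the arm or the gripper's body presses on something with over 40 N, if the wrist force passes 120 N, or if a joint passes its speed limit or range.

## Working session

There is one attempt and no reset: what is moved stays moved. The work goes in short steps, Python scripts to look and compute and a shell command to move; the robot and the scene stay as the last step left them, time stands still between calls to the robot, and variables do not carry over. Pictures are saved under pics/ and viewed, about 8 in all and at most 12, crops included, and the job is handed in when it is done.

```bash
mkdir -p pics; ls; cat > h.py <<'E'
import numpy as np, cv2
from scipy.spatial.transform import Rotation as Ro
from bench import manip, vision
def ray(f,p):
    K=f["K"];s=np.array([(p[0]-K[0][2])/K[0][0],(p[1]-K[1][2])/K[1][1]]);u=s.copy()
    for _ in range(20): u=s/(1+f["k1"]*(u@u))
    R=np.array(f["R"]);d=R.T@np.r_[u,1];c=-R.T@np.array(f["t"]);return c,d
def at(f,p,z):
    c,d=ray(f,p);return c+d*(z-c[2])/d[2]
def proj(f,X):
    x=np.array(f["R"])@np.array(X,float)+np.array(f["t"]);u=x[:2]/x[2];u=u*(1+f["k1"]*(u@u));K=f["K"]
    return np.array([K[0][0]*u[0]+K[0][2],K[1][1]*u[1]+K[1][2]])
def save(f,n,crop=None,s=1):
    im=cv2.cvtColor(np.array(f["image"]),cv2.COLOR_RGB2BGR)
    if crop: a,b,c,d=crop;im=im[b:d,a:c]
    cv2.imwrite("pics/"+n,cv2.resize(im,None,fx=s,fy=s,interpolation=cv2.INTER_CUBIC))
E
python3 - <<'E'
from h import *
np.set_printoptions(precision=1,suppress=True)
s=manip.sense();print(s)
F={n:vision.grab_frame(n) for n in("top","scene")}
for n,f in F.items():
    save(f,n+"0.png")
    print(n,-np.array(f["R"]).T@np.array(f["t"]))
    for th,z in(("wheel_top",69),("middle_mark",55),("start_button_top",None),("controller",0),("nut",0),("marker",0),("bolt",0)):
        for r in vision.mark_of(f,th)[:2]: print(th,r["score"],np.array(r["centre"]),at(f,r["centre"],65 if z is None else z))
E
```

```text
pics
{'t': 0.0, 'q': array([ 1.1,  0.3,  1.5,  0. ,  1.3, -0.1]), 'qvel': array([ 0., -0.,  0., -0., -0., -0.]), 'joint_torque': array([  0. , -43.1, -24.4,   0.1,   0.1,  -0. ]), 'position': array([186.1, 490.5, 226. ]), 'tool_rot': array([-0.6, -3.1,  0. ]), 'force': array([0.7, 0.5, 0.2]), 'moment': array([-0.,  0., -0.]), 'width': 92.05196967845428}
top [ 327.9   30.9 1029.2]
wheel_top 0.69 [372.8 215. ] [545.4 -51.9  69. ]
middle_mark 0.9 [385.7 211. ] [555.6 -76.7  55. ]
start_button_top 0.52 [430.7 213.1] [ 547.8 -156.1   65. ]
controller 0.63 [391.8 222.1] [546.4 -93.7   0. ]
nut 0.7 [394.6 166.9] [ 656.1 -103.3    0. ]
bolt 0.86 [370.2 284.4] [428.  -48.6   0. ]
bolt 0.3 [364.1 220.1] [551.3 -40.9   0. ]
scene [ 124.1 -617.3  734. ]
wheel_top 0.92 [364.3 267.8] [548.9 -51.5  69. ]
middle_mark 0.58 [374.5 280.9] [553.7 -76.6  55. ]
start_button_top 0.75 [395.6 294.2] [ 558.6 -129.4   65. ]
controller 0.73 [379.8 310.4] [552.4 -98.9   0. ]
controller 0.31 [305.1 319.7] [428. -46.   0.]
nut 0.62 [433.2 288.2] [ 669.3 -107.1    0. ]
marker 0.65 [350.8 357.1] [ 450.8 -156.7    0. ]
bolt 0.52 [303.9 318.7] [427.4 -42.9   0. ]
```

```bash
python3 - <<'E'
import cv2
a=cv2.imread("pics/top0.png")[130:330,290:490];b=cv2.imread("pics/scene0.png")[210:410,260:460]
cv2.imwrite("pics/c0.png",cv2.resize(cv2.hconcat([a,b]),(800,400),interpolation=cv2.INTER_CUBIC))
E
```

```text
(no output)
```

View pics/c0.png

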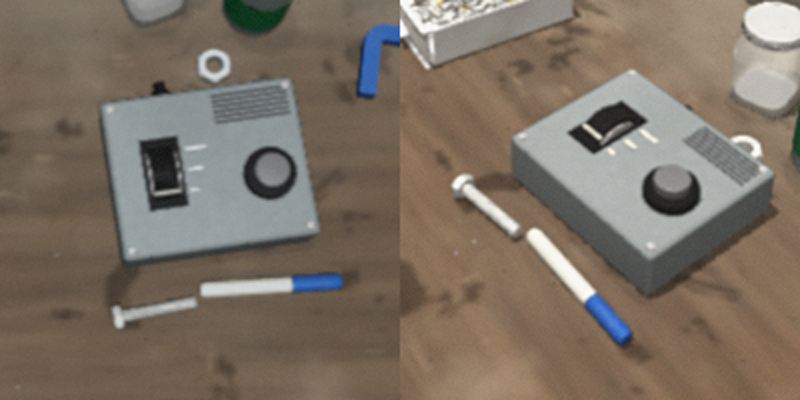

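The view shows the controller with its wheel, whose white line is on the near side, opposite the short mark. The button cap is at top-view pixel (425,215) and scene pixel (396,299). The bolt and marker lie in front, and the nut is behind. Next I fit the box pose from the top-plate corners.

```bash
python3 - <<'E'
from h import *
np.set_printoptions(precision=2,suppress=True)
F={n:vision.grab_frame(n) for n in("top","scene")}
C={"top":[(102,104),(290,80),(318,235),(125,262)],"scene":[(631,70),(772,175),(650,258),(513,140)]}
# order: rear-left, rear-right, front-right, front-left
box=np.array([(75,90),(75,-90),(-75,-90),(-75,90)],float)
off={"top":(290,130),"scene":(60,210)}
for n,f in F.items():
    o=off[n]
    P=[]
    for x,y in C[n]:
        u=(x/2+290,y/2+130) if n=="top" else ((x-400)/2+260,y/2+210)
        P.append(at(f,u,55)[:2])
    P=np.array(P);c=P.mean(0);d=P-c
    yaw=np.arctan2((box[:,0]*d[:,1]-box[:,1]*d[:,0]).sum(),(box*d).sum())
    M=np.array([[np.cos(yaw),-np.sin(yaw)],[np.sin(yaw),np.cos(yaw)]])
    print(n,"centre",c,"yaw",yaw,"resid",(d-box@M.T).round(1).tolist())
    print(" wheel",c+M@[0,42]," button",c+M@[-15,-52])
t=ray(F["top"],(425,214.5));s=ray(F["scene"],(396,299))
A=np.c_[t[1],-s[1]];k=np.linalg.lstsq(A,s[0]-t[0],rcond=None)[0]
print("button tri",t[0]+k[0]*t[1],s[0]+k[1]*s[1])
print(Ro.from_rotvec(manip.sense()["tool_rot"]).as_matrix())
E
```

```text
top centre [548.53 -92.08] yaw 0.1174479834539672 resid [[-0.8, -2.9], [-2.5, 2.6], [1.7, 2.8], [1.5, -2.6]]
 wheel [543.61 -50.37]  button [ 539.73 -145.48]
scene centre [551.05 -95.96] yaw 0.12703048224800062 resid [[-2.3, -2.3], [-4.7, 2.0], [3.4, 4.0], [3.6, -3.7]]
 wheel [545.73 -54.3 ]  button [ 542.76 -149.44]
button tri [ 543.46 -144.17   73.74] [ 546.26 -145.47   74.61]
[[-0.93  0.35  0.  ]
 [ 0.35  0.93  0.  ]
 [-0.    0.   -1.  ]]
```

```bash
python3 -m handwheel '[0,0,0,0,0,-6.9,-1, 0,0,0,0,0,-6.9,-1, 0,0,0,0,0,-6.9,-1, 0,0,0,0,0,-6.9,-1, 0,0,0,0,0,0,-1]' 10
python3 -m handwheel '[-1.2,-2.4,0,0,0,0,-1,-1.2,-2.4,0,0,0,0,-1,-1.2,-2.4,0,0,0,0,-1,-1.2,-2.4,0,0,0,0,-1,-1.2,-2.4,0,0,0,0,-1,-1.2,-2.4,0,0,0,0,-1,-1.2,-2.4,0,0,0,0,-1,-1.2,-2.4,0,0,0,0,-1,-1.2,-2.4,0,0,0,0,-1,-1.2,-2.4,0,0,0,0,-1,-1.2,-2.4,0,0,0,0,-1,-1.2,-2.4,0,0,0,0,-1]'
python3 -m handwheel '[-1.2,-2.4,0,0,0,0,-1,-1.2,-2.4,0,0,0,0,-1,-1.2,-2.4,0,0,0,0,-1,-1.2,-2.4,0,0,0,0,-1,-1.2,-2.4,0,0,0,0,-1,-1.2,-2.4,0,0,0,0,-1,-1.2,-2.4,0,0,0,0,-1,-1.2,-2.4,0,0,0,0,-1,-1.2,-2.4,0,0,0,0,-1,-1.2,-2.4,0,0,0,0,-1]'
cat >> h.py <<'E'
def go(W):
    s=manip.sense();M=Ro.from_rotvec(s["tool_rot"]).as_matrix();np.set_printoptions(precision=2,suppress=True)
    print("t",s["t"],"pos",s["position"],"F",s["force"],"w",s["width"]);print(M)
    print("shift cm in tool:",M.T@(np.array(W)-s["position"])/10)
E
python3 -c "
from h import *
go([535,-53,110])"
```

```text
t: 1.32
position: [186.3, 490.9, 226.7]
tool_rot: [-0.217, 3.134, 0.0]
force: [0.1, -0.3, -0.2]
width: 63.1
t: 2.32
position: [367.8, 214.3, 226.7]
tool_rot: [-0.153, 3.135, 0.006]
force: [0.6, 0.0, -0.3]
width: 0.3
t: 3.15
position: [511.8, -28.8, 227.8]
tool_rot: [-0.082, 3.134, 0.008]
force: [0.6, -0.6, 0.0]
width: 0.2
t 3.15 pos [511.78 -28.81 227.79] F [ 0.6  -0.6   0.03] w 0.22026389407021066
[[-1.   -0.05  0.01]
 [-0.05  1.    0.01]
 [-0.01  0.   -1.  ]]
shift cm in tool: [-2.11 -2.59 11.78]
```

```bash
python3 -m handwheel '[-0.5,-0.6,2.9,0,0,-4,-1,-0.5,-0.6,2.9,0,0,0,-1,-0.5,-0.6,2.9,0,0,0,-1,-0.5,-0.6,2.9,0,0,0,-1,0,0,0,0,0,0,-1]'
python3 - <<'E'
from h import *
go([535,-53,75])
F={n:vision.grab_frame(n) for n in("top","scene")}
for n,f in F.items():
    for th,z in(("wheel_top",69),("middle_mark",55),("start_button_top",74)):
        for r in vision.mark_of(f,th)[:1]: print(n,th,r["score"],at(f,r["centre"],z))
    c=proj(f,[540,-60,70]).astype(int)-75
    save(f,n+"1.png",(c[0],c[1],c[0]+150,c[1]+150),2.6)
cv2.imwrite("pics/c1.png",cv2.hconcat([cv2.imread("pics/top1.png"),cv2.imread("pics/scene1.png")]))
E
```

```text
t: 3.57
position: [541.3, -58.4, 110.2]
tool_rot: [-0.153, 3.121, 0.001]
force: [-1.0, -0.3, -0.3]
width: 0.9
t 3.5667 pos [541.3  -58.38 110.18] F [-1.01 -0.32 -0.27] w 0.8596882826528285
[[-1.   -0.1   0.02]
 [-0.1   1.    0.  ]
 [-0.02  0.   -1.  ]]
shift cm in tool: [0.63 0.6  3.51]
scene wheel_top 0.61 [548.01 -45.06  69.  ]
scene middle_mark 0.93 [555.01 -75.41  55.  ]
scene start_button_top 0.76 [ 550.11 -142.41   74.  ]
```

View pics/c1.png

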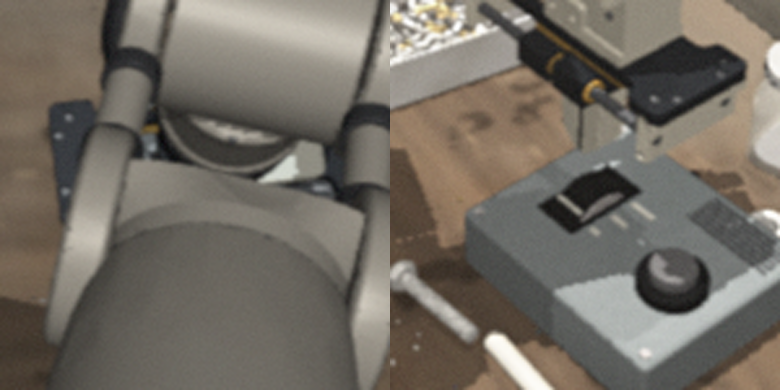

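```bash
python3 -m handwheel '[0.2,0.7,1.2,0,0,-1,-1,0,0,1.2,0,-1,0,-1,0,0,1.0,0,0,0,-1,0,0,0,0,0,0,-1]'
python3 -c "
from h import *
go([539,-52,66])"
```

```text
t: 4.3
position: [544.6, -50.5, 86.5]
tool_rot: [-0.187, 3.082, -0.006]
force: [0.2, -0.4, -0.6]
width: 0.5
t 4.3 pos [544.6  -50.52  86.48] F [ 0.22 -0.41 -0.56] w 0.46321636263532256
[[-0.99 -0.12  0.05]
 [-0.12  0.99 -0.  ]
 [-0.05 -0.01 -1.  ]]
shift cm in tool: [ 0.68 -0.06  2.01]
```

```bash
python3 -m handwheel '[0.5,0,0.4,0,2.5,0,-1,0.3,0,0.5,0,0,0,-1,0,0,0.4,0,0,0,-1,0,0,0,0,0,0,-1]'
python3 -c "
from h import *
go([538,-52,66])"
```

```text
t: 4.63
position: [537.7, -51.7, 74.3]
tool_rot: [-0.189, 3.124, -0.012]
force: [0.1, 0.4, 0.0]
width: 0.5
t 4.6333 pos [537.7  -51.67  74.29] F [0.14 0.35 0.02] w 0.5142655963800726
[[-0.99 -0.12  0.01]
 [-0.12  0.99 -0.01]
 [-0.01 -0.01 -1.  ]]
shift cm in tool: [-0.02 -0.03  0.83]
```

```bash
python3 -m handwheel '[0,0,0.3,0,0,0,-1,0,0,0.3,0,0,0,-1,0,0,0.3,0,0,0,-1,0,0,0,0,0,0,-1]'
python3 -c "
from h import *
go([560,-50,66])"
```

```text
t: 4.97
position: [538.6, -51.9, 66.4]
tool_rot: [-0.188, 3.12, -0.013]
force: [-3.5, 1.0, 8.2]
width: 0.6
t 4.9667 pos [538.65 -51.88  66.37] F [-3.49  0.99  8.16] w 0.6070917951990016
[[-0.99 -0.12  0.02]
 [-0.12  0.99 -0.01]
 [-0.02 -0.01 -1.  ]]
shift cm in tool: [-2.14 -0.07  0.07]
```

```bash
python3 -m handwheel '[-0.3,0,0.05,0,0,0,-1,-0.3,0,0.05,0,0,0,-1,-0.3,0,0.05,0,0,0,-1,-0.3,0,0.05,0,0,0,-1]'
python3 -c "
from h import *
go([560,-50,66])"
```

```text
t: 5.3
position: [550.8, -50.4, 67.5]
tool_rot: [-0.187, 3.117, -0.013]
force: [-1.3, 1.7, 6.6]
width: 0.4
t 5.3 pos [550.78 -50.36  67.47] F [-1.29  1.69  6.6 ] w 0.4409683245851289
[[-0.99 -0.12  0.02]
 [-0.12  0.99 -0.01]
 [-0.02 -0.01 -1.  ]]
shift cm in tool: [-0.92 -0.07  0.16]
```

```bash
python3 -m handwheel '[-0.3,0,0.12,0,0,0,-1,-0.3,0,0.1,0,0,0,-1,-0.2,0,0.1,0,0,0,-1]'
python3 -c "
from h import *
go([560,-50,66])
f=vision.grab_frame('scene');c=proj(f,[545,-70,60]).astype(int)
save(f,'s2.png',(c[0]-50,c[1]-40,c[0]+50,c[1]+40),6)"
```

```text
t: 5.55
position: [561.1, -49.0, 67.3]
tool_rot: [-0.186, 3.111, -0.013]
force: [-2.1, 1.0, 7.3]
width: 0.1
t 5.55 pos [561.14 -49.02  67.3 ] F [-2.1   1.04  7.32] w 0.14142906049182818
[[-0.99 -0.12  0.03]
 [-0.12  0.99 -0.01]
 [-0.02 -0.01 -1.  ]]
shift cm in tool: [ 0.13 -0.08  0.13]
```

View pics/s2.png

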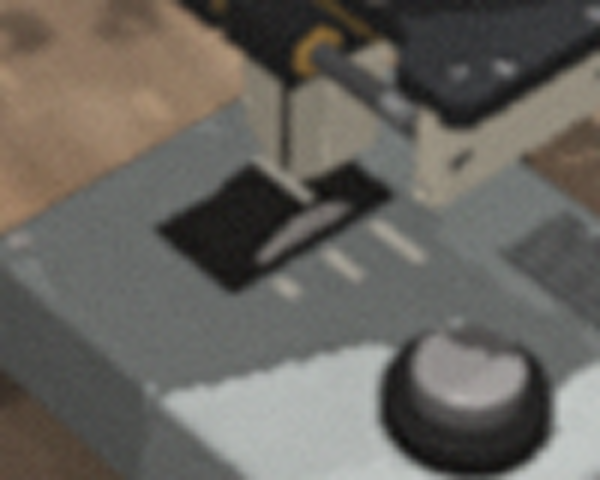

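The crop shows the white line on top of the wheel at about (285,180), just in front of the finger and near the middle mark at (343,265). I'll lift and check.

```bash
python3 -m handwheel '[0,0,-0.8,0,0,0,-1,0,0,-2,0,1,0,-1,0,0,-2,0,0.5,0,-1,1.0,-2.0,-1.5,0,0,0,-1,1.0,-2.5,0,0,0,0,-1,0,-2.5,0,0,0,0,-1,0,-2.5,0,0,0,0,-1,0,0,0,0,0,0,-1]'
python3 -c "
from h import *
f=vision.grab_frame('scene');c=proj(f,[545,-70,60]).astype(int)
save(f,'s3.png',(c[0]-60,c[1]-50,c[0]+60,c[1]+50),5)
for th,z in(('wheel_top',69),('middle_mark',55),('start_button_top',74)):
  for r in vision.mark_of(f,th)[:1]: print(th,r['score'],at(f,r['centre'],z))
go([543,-146,80])"
```

```text
t: 6.27
position: [552.3, -147.5, 137.4]
tool_rot: [-0.195, 3.133, -0.019]
force: [-0.5, 1.0, 0.5]
width: 0.5
wheel_top 0.59 [548.47396023 -49.33974575  69.        ]
middle_mark 0.94 [553.23395012 -75.17090864  55.        ]
start_button_top 0.64 [ 550.81580367 -135.83303805   74.        ]
t 6.4667 pos [ 551.56 -142.69  136.55] F [-0.31 -0.11  0.83] w 0.40514543695218513
[[-0.99 -0.13  0.  ]
 [-0.13  0.99 -0.01]
 [ 0.   -0.01 -1.  ]]
shift cm in tool: [ 0.89 -0.17  5.66]
```

View pics/s3.png

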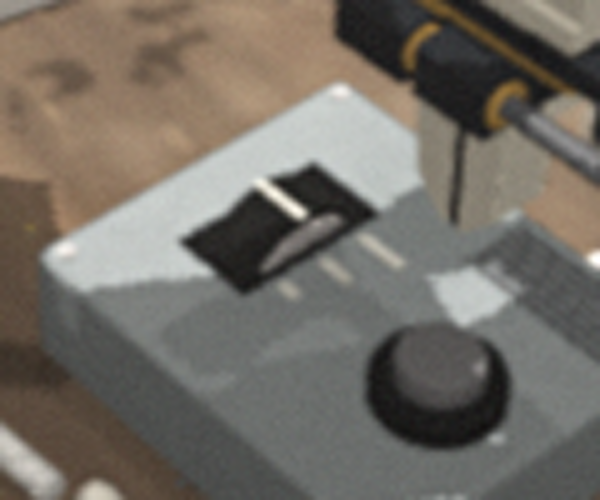

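The line is on top at (280,198), in line with the middle mark at (338,270). Next is the button.

```bash
python3 -m handwheel '[0.9,-0.2,1.5,0,0,0,-1,0,0,2,0,0.5,0,-1,0,0,1.5,0,0.5,0,-1,0,0,0,0,0,0,-1]'
python3 -c "
from h import *
f=vision.grab_frame('scene');c=proj(f,[545,-110,60]).astype(int)
save(f,'s4.png',(c[0]-60,c[1]-50,c[0]+60,c[1]+50),5)
go([543,-146,76])"
```

```text
t: 6.8
position: [542.9, -142.1, 85.9]
tool_rot: [0.206, -3.118, 0.016]
force: [-1.0, 0.3, -0.2]
width: 0.4
t 6.85 pos [ 543.55 -142.14   87.02] F [0.13 0.72 0.11] w 0.5623016894203491
[[-0.99 -0.13 -0.01]
 [-0.13  0.99 -0.01]
 [ 0.02 -0.01 -1.  ]]
shift cm in tool: [ 0.09 -0.36  1.11]
```

View pics/s4.png

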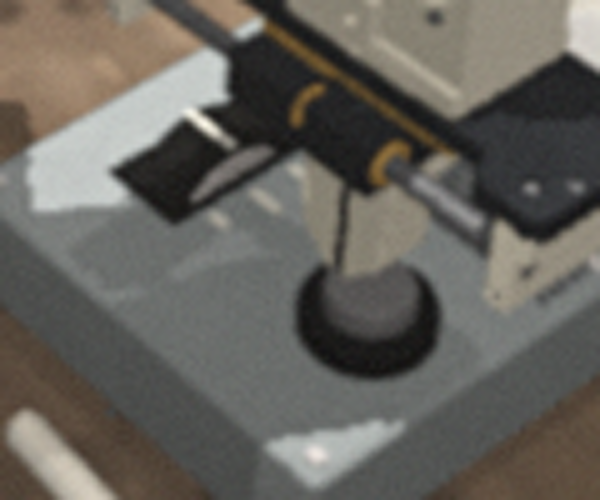

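The fingertip, at (360,268), is about 12 mm above the button centre at (372,298), and about 4 mm too far left. I'll shift it and press in small steps.

```bash
python3 -m handwheel '[0,-0.4,0.4,0,-0.5,0,-1,0,0,0.5,0,0,0,-1,0,0,0.3,0,0,0,-1,0,0,0.2,0,0,0,-1,0,0,0,0,0,0,-1]'
python3 -c "
from h import *
go([543,-146,68])"
```

```text
t: 7.27
position: [545.7, -145.7, 74.6]
tool_rot: [0.211, -3.132, 0.018]
force: [-0.3, 0.5, 1.8]
width: 0.7
t 7.2667 pos [ 545.74 -145.72   74.57] F [-0.28  0.47  1.84] w 0.7013568539133899
[[-0.99 -0.13 -0.  ]
 [-0.13  0.99 -0.01]
 [ 0.   -0.01 -1.  ]]
shift cm in tool: [0.27 0.02 0.66]
```

Contact is at about z = 75. Now I press through the travel.

```bash
python3 -m handwheel '[0.2,0,0.2,0,0,0,-1,0,0,0.3,0,0,0,-1,0,0,0.3,0,0,0,-1]'; python3 -m handwheel '[0,0,0.3,0,0,0,-1]';python3 -m handwheel '[0,0,0.3,0,0,0,-1]'
```

```text
t: 7.52
position: [545.1, -146.3, 70.5]
tool_rot: [-0.21, 3.132, -0.021]
force: [-11.6, 5.8, 41.2]
width: 0.5
t: 7.6
position: [545.1, -146.3, 70.7]
tool_rot: [-0.211, 3.131, -0.022]
force: [-11.0, 4.2, 31.3]
width: 0.4
t: 7.68
position: [545.0, -146.3, 70.8]
tool_rot: [-0.211, 3.129, -0.023]
force: [-8.6, 4.5, 25.4]
width: 0.4
```

```bash
for i in 1; do python3 -m handwheel '[0,0,-0.15,0,0,0,-1]'; python3 -m handwheel '[0,0,-0.15,0,0,0,-1]'; python3 -m handwheel '[0,0,-0.15,0,0,0,-1]'; python3 -m handwheel '[0,0,-0.15,0,0,0,-1]'; python3 -m handwheel '[0,0,-0.15,0,0,0,-1]'; python3 -m handwheel '[0,0,-0.15,0,0,0,-1]'; python3 -m handwheel '[0,0,-0.15,0,0,0,-1]'; done | grep -E "pos|force"
```

```text
position: [544.8, -146.2, 73.7]
force: [-1.5, 1.5, 3.5]
position: [544.9, -146.2, 76.1]
force: [-0.6, 0.8, 1.4]
position: [544.8, -146.3, 77.9]
force: [0.1, -0.7, -0.9]
position: [544.8, -146.4, 79.4]
force: [-0.1, -0.2, -0.3]
position: [544.6, -146.4, 80.6]
force: [0.0, 0.3, -0.3]
position: [544.5, -146.5, 81.8]
force: [0.0, 0.2, -0.6]
position: [544.3, -146.5, 83.0]
force: [0.6, -0.5, -0.5]
```

The button released at about z = 77 and the hard stop was at 70.6, so it went through its full 6 mm travel. I'll retreat and check.

```bash
python3 -m handwheel '[0,0,-2,0,0,0,-1,0,0,-3,0,0,0,-1,0,0,-3,0,0,0,-1,0,0,-3,0,0,0,-1,0,0,-2,0,0,0,-1,0,-3,0,0,0,0,-1,0,-3,0,0,0,0,-1,0,-3,0,0,0,0,-1,0,0,0,0,0,0,-1,0,0,0,0,0,0,-1]'
python3 -c "
from h import *
f=vision.grab_frame('scene')
save(f,'s5.png',(260,210,460,360),4)
go([0,0,0])"
```

```text
t: 9.1
position: [555.2, -236.1, 218.8]
tool_rot: [-0.215, 3.133, -0.023]
force: [-0.3, 0.6, -0.6]
width: 0.6
t 9.15 pos [ 555.08 -236.1   218.68] F [-0.37 -0.03  0.35] w 0.1728593331694021
[[-0.99 -0.14  0.  ]
 [-0.14  0.99 -0.01]
 [ 0.   -0.01 -1.  ]]
shift cm in tool: [51.75 31.3  21.43]
```

View pics/s5.png

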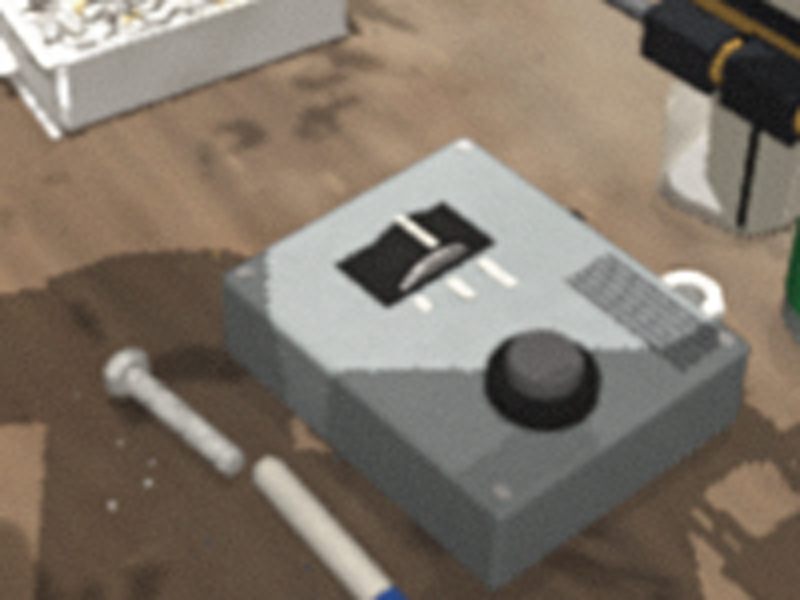

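The line is on top of the wheel at (417,230), still at the middle setting. The button is up, the bolt, marker and nut have not moved, and the gripper is clear.

```bash
python3 -c "
from bench import manip
print(manip.finish_job())"
```

```text
the job is handed in; nothing more can be done
None
```

The wheel is set to its middle position, the start button was pressed fully after that and came back up, and the job is handed in. It took about 9 s of robot time.

- **Wheel:** I rolled its top about 22 mm away from the robot with the shut fingertips, pressing with 7–8 N and without pinching. After lifting, the white line sat on top in line with the middle mark, and it was still there in the last picture.
- **Button:** It hit its stop at z ≈ 70.6 mm and let go at about 77 mm, which matches the 6 mm travel. In the last picture it is up.
- **Last picture:** The marker, bolt and nut appear unmoved, and the gripper is clear of everything.

**Press force:** the force reading reached about 41 N upward (43 N in all) at the button's stop, more than the press needed. It came through the fingertips, not the arm or gripper body, and is well below the 120 N wrist limit.

**Position estimates:** the corner fit, the point detections and the contact heights differed by 3–5 mm for the wheel. The button detections were up to about 15 mm off and the scene view put it 3–4 mm from the top view, so I went by the corner fit, triangulation and a close look.

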